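# Plant the blue post in the drawer's hidden socket

### The job

Lift the blue post out of its small pine rest block and plant it upright in the darker wooden base in the drawer. The base's bore is hidden somewhere inside its black spot and cannot be seen, so slide the post's tip over the spot in a widening spiral with light pressure until it drops in, then push it fully home, collar flush on the base, and let go. Never press it on the base with more than 45 N, and leave the other things in the drawer where they lie.

Things in the scene. Friction and masses are not known exactly. Their poses are not given: they have to be found in the camera images.
- post: Blue translucent post, 61 mm tall, 30 g, standing upright in the rest block. Origin: centre of its flat foot; z up along it. Round shank 10 mm across, 14 mm long, its lowest 3 mm tapering to a 7 mm foot; round collar 24 mm across at 14 to 17 mm above the origin (rests on the block); square handle 14 x 14 mm at 17 to 61 mm, faces square to the body's x and y.
- rest: Pine rest block, fixed, 64 x 64 x 22 mm, with a loose 15 mm hole, 18 mm deep, in the middle of its top. Origin: centre of its underside. It and the base lie in the left and the right half of the drawer, either way round.
- base: Darker wooden base, fixed, 110 x 110 x 24 mm, flat level top, black spot in the middle, brass screw heads at the corners. Origin: centre of its underside. Its hidden blind bore is 11.5 mm wide and 21 mm deep, no chamfer. A stiff sliding plug waits 6 mm below the mouth: the foot drops freely to it; the last 8 mm need a steady push of about 6 to 8 N, until the collar meets the top.
- spot (a point): Centre of the black spot, 36 mm across, on top of the base (24 mm above its underside); z up. The bore's centre is NOT here: it lies 4 to 7 mm from this point, in an unknown direction that differs every time, and does not show (black in black). Fully home, the post's origin is 14 mm below this point's height.
- flash_drive: Chrome flash drive with its ring, 79 mm long, 24 mm wide, 8 mm thick, lying flat. Origin: centre of the underside of its body. Leave alone.
- card_reader: White card reader block, 68 x 46 x 16 mm. Origin: centre of its underside. Leave alone.
- paperweight: Squat greenish glass paperweight, 60 mm across, 34 mm tall, between the two halves of the drawer. Origin: centre of its underside. Leave alone.
- eraser: White eraser in a blue sleeve, 22 x 56 x 12 mm, near the drawer's rear. Origin: centre of its underside. Leave alone.
- sharpener: Metal pencil sharpener, 16 x 26 x 13 mm, near the drawer's rear. Origin: centre of its underside. Leave alone.
- tape_roll: Yellow tape roll lying flat, 48 mm across, 15 mm high, near the drawer's rear. Origin: centre of its underside. Leave alone.

How it is judged:
By the outcome, as a careful person would: the job done as asked, in the order asked, and still so for the second after the job is handed in, with the robot touching nothing.
It also fails if it takes over 64 s, if anything falls off the work surface, if the arm or the gripper's body presses on something with over 40 N, if the wrist force passes 120 N, or if a joint passes its speed limit or range.

### The arm

A 7-joint arm with a two-finger parallel gripper is mounted at the origin on the work surface. World frame = base frame: x ahead of the robot, y to its left, z up, the work surface at z = 0. Lengths are in m, angles in rad, forces in N, time in s.
With the tool pointing down it reaches from about 0.4 to 0.85 m from the base axis. Payload 10.4 kg.
Tool frame: the origin (TCP) lies at the very end of the fingers, on their centre line; the grasp point (between the pads) lies 19 mm behind it; z points along the fingers, y is the direction in which the jaws open and shut (so a half turn about z gives the same grasp; the last joint's range is limited). The gripper opens to 87 mm and grips with 3 to 60 N. Pads are 19 mm wide; open, the fingers measure 117 mm over their backs; the gripper's body (75 mm by 190 mm) begins 51 mm behind the grasp point.
Start: joints at [-1.334, 0.332, -0.065, 1.46, 0.022, 1.35, -0.088], TCP at [0.161, 0.604, 0.223] pointing down, gripper open.
Joint ranges: [-2.6, 2.6], [-0.5, 2.12], [-1.47, 1.34], [0.16, 2.42], [-1.27, 4.41], [0.06, 2.06], [-2.6, 2.6]. Speed limits (rad/s): [2.22, 2.22, 2.79, 2.79, 3.14, 3.14, 3.14].

### API

Orientations are given as a unit quaternion [x, y, z, w].
In Python, from bench import r, eyes, job gives the robot as it stands. The module is installed in compiled form; this text tells all that it offers.
- The arm moves only by the tool play_rows, never from a script. Its argument "motion" is a list of rows, each a list of 7 numbers: the shift along the tool's x, y, z as a fraction of full scale, then the turn, a rotation vector about the tool's x, y, z as a fraction of full scale, then the opening in per cent of the stroke, from 0 (shut) to 100 (fully open). A call has 1 to 5 rows; each row is the pose to reach, as a shift and turn from the pose commanded when the call began, along the tool's axes at that moment; what a row does not reach only later rows make up. Full scale, the value 1, is 0.2 m for a shift and 90 degrees for a turn. A row lasts 1/8 s, in which the tool goes at most 62.5 mm and 10.7 degrees, less where a joint would pass 70% of its speed; a pose out of reach is approached as far as the arm can. A call with a number of a shift or a turn outside -1 to 1 is refused whole. A call with a gripper value outside its range is refused whole. The fingers move at their own pace and stop on an object; "squeeze" is the grip in N (left out, the last holds). Time passes only in rows, so rows that repeat a pose let the fingers close. It gives the time, the measured TCP pose, the force and the opening at its end, in the units of the state.
- r.read_state(): the state, without advancing time (a new reading comes with each control period).
- eyes.camera(name): name is "scene" or "side" or "wrist"; returns a dict with "image" (420x560x3 uint8, red, green, blue), "mtx" (3x3 intrinsics, pixels), "dist" ([k1, k2, p1, p2, k3] as OpenCV has them; the pictures are not rectified), "R" (3x3) and "t" (3): a world point X has camera coordinates R X + t. Camera axes: x right, y down, z forward; pixel columns grow to the right and rows downward; lengths in m; the calibration is good to about 2 mm. A picture is of the moment at which its call begins. There is no depth.
- job.close_job(): hands the job in, once; it reports no verdict.
Trained networks look in a picture, given as the dict that the camera call returned (one of the last four; its "shot" number tells which), for a name from the list of things; names that differ only in an ending like _2 or _b are one class to them, and where a whole thing is asked for, a point or a joint stands for the part that bears it (a point fixed in the world has none). Each returns a list of dicts, best first, with "p" (0 to 1); they miss things now and then, are a little off and sometimes report something else, mostly with a low value. They report only what shows in the picture. A call takes as long as a camera call.
- eyes.regions_of(picture, label): "region" (420x560 bool, what is visible of it) and "xy" ([column, row] in pixels, amid what is visible of it).
- eyes.landmark_of(picture, label): "xy" ([column, row] in pixels: a listed point, or the origin of a listed thing).
The state is a dict: "time": time; "joint_positions": joint angles; "joint_vel": joint speeds; "joint_torque": joint torques, N m; "ee_pos": TCP position; "eef_rot": TCP orientation; "ft_force": force on the tool from outside, world axes, zero at the start; "torque": the same for the moment, N m; "width": finger opening in m.
Only numpy, scipy, OpenCV 4.12 (cv2) and the standard library are available. Lean on these libraries where they do the work, as an engineer would, in place of code of your own. Each camera call takes 0.05 s, during which the arm holds its last target. There are 200 camera calls.

## Working session

There is one attempt and no reset: what is moved stays moved. The work goes in short steps, Python scripts to look and compute and a tool call to move; the robot and the scene stay as the last step left them, time stands still between calls to the robot, and variables do not carry over. Pictures are saved under pics/ and viewed, about 8 in all and at most 12, crops included, and the job is handed in when it is done.

Besides the shell and the picture viewer there is one more tool, called after "Emit:" in YAML: its name, and indented under it one key for each argument. play_rows: Moves the arm, as the interface text tells. Shift numbers are shares of 0.2 m and turn numbers shares of 90 degrees, none past 1 either way. Its arguments: {"type":"object","properties":{"motion":{"type":"array","items":{"type":"array","items":{"type":"number"}}},"squeeze":{"type":"number"}},"required":["motion"]}

```bash
mkdir -p pics; cat > h.py <<'E'
import numpy as np, cv2
from scipy.spatial.transform import Rotation as Rot
from bench import r, eyes, job
def cam(n,save=None):
    c=eyes.camera(n)
    if save: cv2.imwrite(f'pics/{save}.png',c['image'][:,:,::-1])
    return c
def onz(c,xy,z):
    u=cv2.undistortPoints(np.array([[xy]],float),c['mtx'],np.array(c['dist']))[0,0]
    R=np.array(c['R']);t=np.array(c['t']);o=-R.T@t;d=R.T@np.array([u[0],u[1],1])
    return o+d*(z-o[2])/d[2]
def ray(c,xy):
    a=onz(c,xy,0);b=onz(c,xy,1);d=a-b;return b,d/np.linalg.norm(d)
def tri(l):
    A=0;b=0
    for c,xy in l:
        o,d=ray(c,xy);P=np.eye(3)-np.outer(d,d);A=A+P;b=b+P@o
    return np.linalg.solve(A,b)
def proj(c,X):
    return cv2.projectPoints(np.array(X,float).reshape(-1,1,3),cv2.Rodrigues(np.array(c['R']))[0],np.array(c['t']),c['mtx'],np.array(c['dist']))[0][:,0]
def shift(target):
    s=r.read_state();R=Rot.from_quat(s['eef_rot']);return R.inv().apply(np.array(target)-s['ee_pos'])/0.2
E
python3 - <<'E'
from h import *
np.set_printoptions(precision=4,suppress=True)
s=r.read_state();print(s['ee_pos'],Rot.from_quat(s['eef_rot']).as_matrix(),s['width'],s['ft_force'],s['time'])
cs=[cam('scene'),cam('side')]
cv2.imwrite('pics/a.png',np.hstack([cv2.resize(c['image'],(400,300)) for c in cs])[:,:,::-1])
for l in ['post','rest','base','spot']:
    L=[]
    for c in cs:
        q=eyes.landmark_of(c,l)
        print(l,[(x['xy'],x['p']) for x in q[:2]])
        if q:L.append((c,q[0]['xy']))
    if len(L)==2:print(tri(L))
E
```

```text
[0.1605 0.6036 0.2218] [[-0.9664  0.2569 -0.0003]
 [ 0.2569  0.9664 -0.0014]
 [-0.0001 -0.0014 -1.    ]] 0.08727209914301483 [ 0.1855 -0.425   0.633 ] 0.0
post [([268.3, 166.6], 0.57)]
post [([340.0, 175.8], 0.7), ([232.7, 207.2], 0.23)]
[ 0.5238 -0.2295  0.0146]
rest [([268.1, 174.0], 0.62)]
rest [([336.5, 176.5], 0.93), ([250.4, 284.1], 0.22)]
[ 0.5317 -0.2243  0.0034]
base [([353.1, 274.8], 0.75)]
base [([252.3, 288.5], 0.85)]
[0.5703 0.2031 0.0107]
spot [([355.1, 273.7], 0.59)]
spot [([250.2, 289.3], 0.78), ([334.0, 143.9], 0.48)]
[0.571  0.2102 0.0188]
```

View pics/a.png

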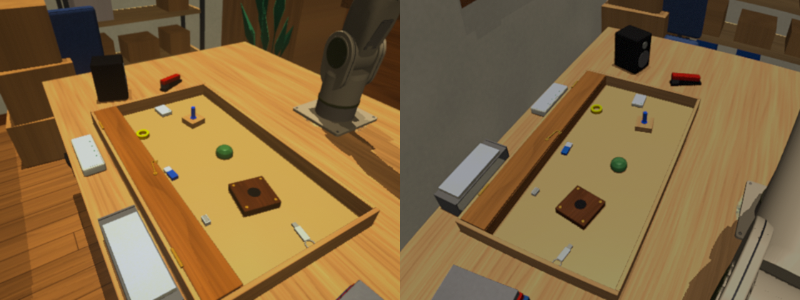

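Emit:
play_rows:
  motion:
    - [-0.83, -0.46, -0.05, 0, 0, 0, 100]
    - [-0.83, -0.46, -0.05, 0, 0, 0, 100]
    - [-0.83, -0.46, -0.05, 0, 0, 0, 100]
    - [-0.83, -0.46, -0.05, 0, 0, 0, 100]
    - [-0.83, -0.46, -0.05, 0, 0, 0, 100]

```text
time: 1.12
ee_pos: [0.2971, 0.4727, 0.2327]
eef_rot: [0.13, 0.992, 0.0, -0.0]
ft_force: [0.0, 0.5, -0.9]
width: 0.087
```

Emit:
play_rows:
  motion:
    - [-0.83, -0.46, -0.05, 0, 0, 0, 100]
    - [-0.83, -0.46, -0.05, 0, 0, 0, 100]
    - [-0.83, -0.46, -0.05, 0, 0, 0, 100]
    - [-0.83, -0.46, -0.05, 0, 0, 0, 100]
    - [-0.83, -0.46, -0.05, 0, 0, 0, 100]

```text
time: 1.75
ee_pos: [0.433, 0.3425, 0.2423]
eef_rot: [0.129, 0.992, 0.0, -0.0]
ft_force: [-1.1, 0.9, 0.2]
width: 0.087
```

Emit:
play_rows:
  motion:
    - [-0.83, -0.46, -0.05, 0, 0, 0, 100]
    - [-0.83, -0.46, -0.05, 0, 0, 0, 100]
    - [-0.83, -0.46, -0.05, 0, 0, 0, 100]
    - [-0.83, -0.46, -0.05, 0, 0, 0, 100]
    - [-0.83, -0.46, -0.05, 0, 0, 0, 100]

```text
time: 2.38
ee_pos: [0.57, 0.2119, 0.252]
eef_rot: [0.128, 0.992, 0.0, -0.001]
ft_force: [0.3, 0.1, -0.4]
width: 0.087
```

```bash
python3 - <<'E'
from h import *
np.set_printoptions(precision=4,suppress=True)
s=r.read_state();print(s['ee_pos'],Rot.from_quat(s['eef_rot']).as_matrix(),s['width'],s['ft_force'],s['time'])
c=cam('wrist','b')
print(-np.array(c['R']).T@c['t'])
for l in ['base','spot']:
    print(l,[(x['xy'],x['p'],onz(c,x['xy'],.03)) for x in eyes.landmark_of(c,l)[:2]])
E
```

```text
[0.57   0.2119 0.252 ] [[-0.9672  0.254  -0.0012]
 [ 0.254   0.9672  0.0006]
 [ 0.0013  0.0003 -1.    ]] 0.08695042649172062 [ 0.3272  0.0603 -0.4482] 2.375
[0.493  0.2322 0.4146]
base [([273.6, 166.5], 0.65, array([0.5615, 0.2105, 0.03  ]))]
spot [([273.0, 169.7], 0.7, array([0.5647, 0.2091, 0.03  ]))]
```

View pics/b.png

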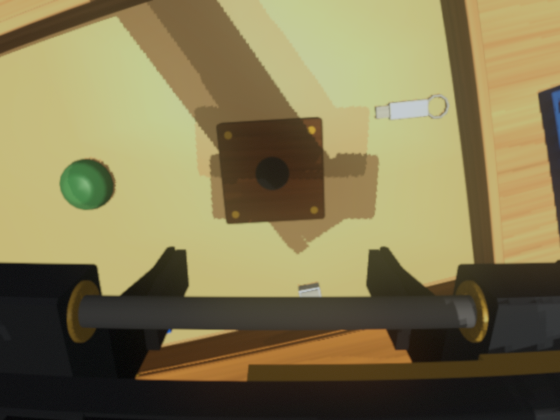

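```bash
python3 - <<'E'
from h import *
np.set_printoptions(precision=4,suppress=True)
L=[]
for n,xy in [('wrist',(272,171)),('scene',(355,270)),('side',(252,285))]:
    c=cam(n);g=c['image'].max(2).astype(int);x,y=xy;w=34
    q=[e for e in eyes.regions_of(c,'spot')[:1]]
    sub=g[y-w:y+w,x-w:x+w]; 
    m=(sub<35).astype(np.uint8);k,lab,st,ce=cv2.connectedComponentsWithStats(m)
    i=1+np.argmax(st[1:,4]); p=ce[i]+[x-w,y-w]
    print(n,p,st[i],g[y,x],[ (e['xy'],e['p'],e['region'].sum()) for e in q],onz(c,p,.03))
    L.append((c,p))
print(tri(L),[onz(c,p,.027) for c,p in L])
E
```

```text
wrist [274. 161.] [36 24  1  1  1] 35 [([273.7, 169.9], 0.65, np.int64(10401))] [0.5559 0.2125 0.03  ]
scene [357.6049 269.2346] [29 28 14 11 81] 33 [([353.7, 272.3], 0.93, np.int64(2802))] [0.5669 0.2108 0.03  ]
side [252.3436 286.0359] [ 26  28  18  15 195] 14 [([252.1, 292.2], 0.69, np.int64(2463))] [0.5664 0.208  0.03  ]
[0.5625 0.2099 0.0286] [array([0.5564, 0.2124, 0.027 ]), array([0.5647, 0.2086, 0.027 ]), array([0.5675, 0.2061, 0.027 ])]
```

Emit:
play_rows:
  motion:
    - [-0.12, -0.72, 0.05, 0, 0, 0, 100]
    - [-0.12, -0.72, 0.05, 0, 0, 0, 100]
    - [-0.12, -0.72, 0.05, 0, 0, 0, 100]
    - [-0.12, -0.72, 0.05, 0, 0, 0, 100]

```text
time: 3.32
ee_pos: [0.5572, 0.0628, 0.2428]
eef_rot: [0.131, 0.991, 0.0, 0.0]
ft_force: [0.5, 0.8, 1.0]
width: 0.0867
```

Emit:
play_rows:
  motion:
    - [-0.12, -0.72, 0.05, 0, 0, 0, 100]
    - [-0.12, -0.72, 0.05, 0, 0, 0, 100]
    - [-0.12, -0.72, 0.05, 0, 0, 0, 100]
    - [-0.12, -0.72, 0.05, 0, 0, 0, 100]

```text
time: 3.82
ee_pos: [0.5437, -0.0809, 0.2325]
eef_rot: [0.13, 0.992, 0.0, 0.0]
ft_force: [-0.3, 1.3, 0.3]
width: 0.0869
```

Emit:
play_rows:
  motion:
    - [-0.12, -0.72, 0.05, 0, 0, 0, 100]
    - [-0.12, -0.72, 0.05, 0, 0, 0, 100]
    - [-0.12, -0.72, 0.05, 0, 0, 0, 100]
    - [-0.12, -0.72, 0.05, 0, 0, 0, 100]

```text
time: 4.32
ee_pos: [0.5304, -0.2256, 0.2222]
eef_rot: [0.129, 0.992, 0.0, -0.0]
ft_force: [0.8, -0.0, 0.1]
width: 0.0872
```

```bash
python3 - <<'E'
from h import *
np.set_printoptions(precision=4,suppress=True)
s=r.read_state();print(s['ee_pos'],s['time'])
c=cam('wrist')
im=c['image'];cv2.imwrite('pics/c.png',cv2.resize(im[60:260,130:430],(800,533),interpolation=cv2.INTER_CUBIC)[:,:,::-1])
for l in ['rest','post']:
    print(l,[(x['xy'],x['p'],onz(c,x['xy'],.01)) for x in eyes.landmark_of(c,l)[:2]])
    print(l,[(x['xy'],x['p'],x['region'].sum()) for x in eyes.regions_of(c,l)[:2]])
E
```

```text
[ 0.5304 -0.2256  0.2222] 4.325
rest [([270.6, 165.1], 0.82, array([ 0.5182, -0.229 ,  0.01  ]))]
rest [([263.2, 165.4], 0.8, np.int64(3799))]
post [([271.5, 169.3], 0.67, array([ 0.5226, -0.2293,  0.01  ]))]
post [([270.0, 173.5], 0.69, np.int64(548))]
```

View pics/c.png

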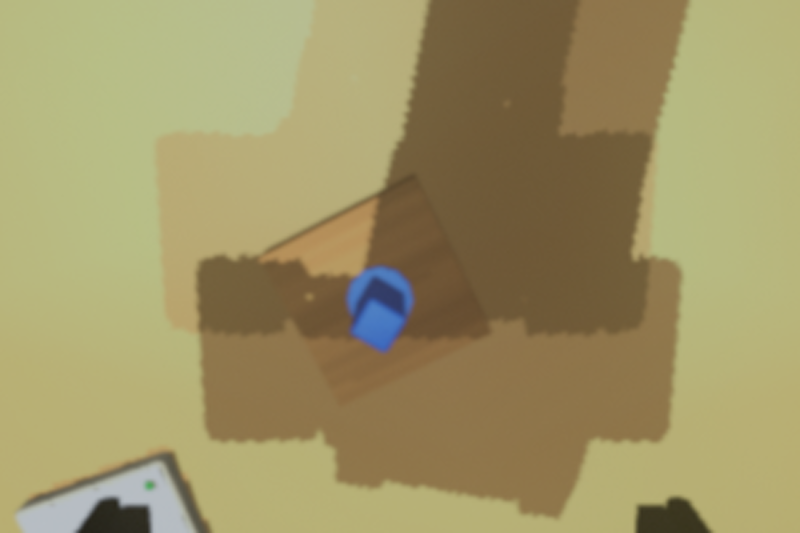

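```bash
python3 - <<'E'
from h import *
np.set_printoptions(precision=4,suppress=True)
c=cam('wrist'); f=lambda p:[130+p[0]*.375,60+p[1]*.375]
K=[(260,255),(415,175),(490,330),(340,405)]
for fl in (0,.005,.01,.015):
    P=np.array([onz(c,f(k),fl+.022) for k in K]);e=np.roll(P,-1,0)-P
    T=np.array([onz(c,f(k),fl+.069) for k in [(369,298),(405,316),(385,353),(352,332)]]);h=np.roll(T,-1,0)-T
    print(fl,np.linalg.norm(e,axis=1),P.mean(0),'collar',onz(c,f((380,300)),fl+.025),'top',T.mean(0),np.linalg.norm(h,axis=1),np.degrees(np.arctan2(h[:,1],h[:,0])),np.degrees(np.arctan2(e[:,1],e[:,0])))
L=[]
for n in ['wrist','scene','side']:
    c=cam(n); im=c['image'].astype(int); q=eyes.regions_of(c,'post')
    q=[x for x in q if n!='side' or x['xy'][0]>300][0]
    m=q['region']&(im[:,:,2]>im[:,:,0]+40); ys,xs=np.nonzero(m); print(n,len(xs),xs.mean(),ys.mean(),ys.min(),ys.max(),xs.min(),xs.max())
    L.append((c,q['xy']))
print(tri(L),tri(L[1:]))
E
```

```text
0 [0.064  0.0642 0.0643 0.0648] [ 0.5212 -0.2277  0.022 ] collar [ 0.5235 -0.2268  0.025 ] top [ 0.5227 -0.2269  0.069 ] [0.0132 0.0141 0.013  0.0127] [  48.2338  -42.4377 -138.0942  138.7834] [ 102.2264   11.7673  -77.2358 -168.4416]
0.005 [0.0631 0.0633 0.0634 0.0639] [ 0.5203 -0.2274  0.027 ] collar [ 0.5225 -0.2265  0.03  ] top [ 0.5216 -0.2265  0.074 ] [0.013  0.0139 0.0127 0.0125] [  48.2338  -42.4377 -138.0942  138.7834] [ 102.2264   11.7673  -77.2358 -168.4416]
0.01 [0.0622 0.0625 0.0625 0.063 ] [ 0.5194 -0.2271  0.032 ] collar [ 0.5215 -0.2262  0.035 ] top [ 0.5205 -0.2261  0.079 ] [0.0127 0.0137 0.0125 0.0123] [  48.2338  -42.4377 -138.0942  138.7834] [ 102.2264   11.7673  -77.2358 -168.4416]
0.015 [0.0614 0.0616 0.0616 0.0621] [ 0.5184 -0.2267  0.037 ] collar [ 0.5206 -0.2259  0.04  ] top [ 0.5194 -0.2258  0.084 ] [0.0125 0.0134 0.0123 0.0121] [  48.2338  -42.4377 -138.0942  138.7834] [ 102.2264   11.7673  -77.2358 -168.4416]
wrist 538 270.34200743494426 174.06877323420073 160 190 259 282<stdin>:13: RuntimeWarning: Mean of empty slice.
  ret = ret.dtype.type(ret / rcount)
Traceback (most recent call last):
ValueError: zero-size array to reduction operation minimum which has no identity
```

Emit:
play_rows:
  motion:
    - [0.039, -0.016, 0.2, 0, 0, 0.11, 100]
    - [0.039, -0.016, 0.4, 0, 0, 0.22, 100]
    - [0.039, -0.016, 0.5, 0, 0, 0.319, 100]
    - [0.039, -0.016, 0.57, 0, 0, 0.319, 100]
    - [0.039, -0.016, 0.57, 0, 0, 0.319, 100]

```text
time: 5.45
ee_pos: [0.5209, -0.2275, 0.108]
eef_rot: [0.37, 0.929, -0.0, -0.001]
ft_force: [0.8, -0.0, 0.7]
width: 0.0873
```

```bash
python3 - <<'E'
from h import *
np.set_printoptions(precision=4,suppress=True)
s=r.read_state();print(s['ee_pos'],Rot.from_quat(s['eef_rot']).as_matrix(),s['time'],s['ft_force'])
c=cam('wrist','d')
E
```

```text
[ 0.5209 -0.2275  0.108 ] [[-0.7267  0.687  -0.0012]
 [ 0.687   0.7267  0.0002]
 [ 0.001  -0.0006 -1.    ]] 5.45 [ 0.772  -0.014   0.6571]
```

View pics/d.png

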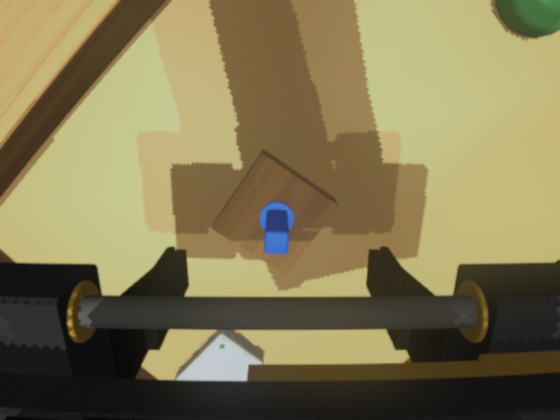

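Emit:
play_rows:
  motion:
    - [0, 0, 0.15, 0, 0, 0, 100]
    - [0, 0, 0.28, 0, 0, 0, 100]
    - [0, 0, 0.36, 0, 0, 0, 100]
    - [0, 0, 0.36, 0, 0, 0, 100]
    - [0, 0, 0.36, 0, 0, 0, 30]
  squeeze: 35

```text
time: 6.12
ee_pos: [0.5219, -0.2281, 0.0376]
eef_rot: [0.371, 0.929, 0.0, 0.001]
ft_force: [-0.4, -0.7, 0.2]
width: 0.0827
```

Emit:
play_rows:
  motion:
    - [0, 0, 0, 0, 0, 0, 0]
    - [0, 0, 0, 0, 0, 0, 0]
    - [0, 0, 0, 0, 0, 0, 0]
    - [0, 0, 0, 0, 0, 0, 0]
    - [0, 0, 0, 0, 0, 0, 0]

```text
time: 6.75
ee_pos: [0.5212, -0.2277, 0.0365]
eef_rot: [0.371, 0.929, 0.0, -0.0]
ft_force: [-0.4, -0.1, 0.7]
width: 0.0347
```

```bash
python3 - <<'E'
from h import *
np.set_printoptions(precision=4,suppress=True)
s=r.read_state();print(s['ee_pos'],s['time'],s['ft_force'],s['width'])
a=cam('scene')['image'][110:200,220:320];b=cam('side')['image'][110:200,290:390]
cv2.imwrite('pics/e.png',cv2.resize(np.hstack([a,b]),(800,360))[:,:,::-1])
E
```

```text
[ 0.5212 -0.2277  0.0365] 6.75 [-0.4241 -0.0998  0.7145] 0.03474825460896628
```

View pics/e.png

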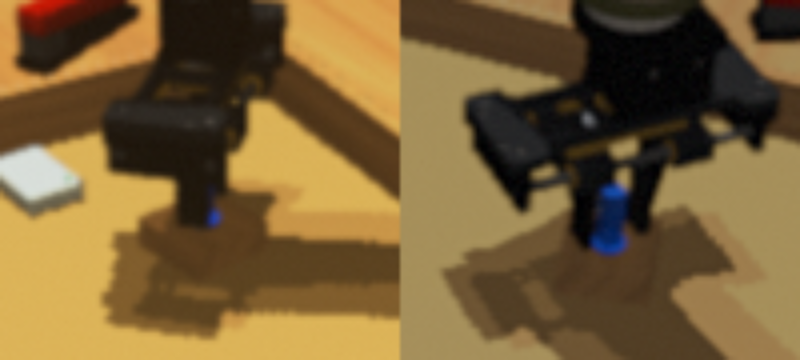

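Fingers straddle the post and are still closing (collar visible below them). Let them close, then lift.

Emit:
play_rows:
  motion:
    - [0, 0, 0, 0, 0, 0, 0]
    - [0, 0, 0, 0, 0, 0, 0]
    - [0, 0, 0, 0, 0, 0, 0]
    - [0, 0, 0, 0, 0, 0, 0]
    - [0, 0, 0, 0, 0, 0, 0]

```text
time: 7.48
ee_pos: [0.5212, -0.2277, 0.0365]
eef_rot: [0.371, 0.929, 0.0, -0.0]
ft_force: [-0.3, 0.1, 0.8]
width: 0.0137
```

Emit:
play_rows:
  motion:
    - [0, 0, -0.1, 0, 0, 0, 0]
    - [0, 0, -0.25, 0, 0, 0, 0]
    - [0, 0, -0.4, 0, 0, 0, 0]
    - [0, 0, -0.45, 0, 0, 0, 0]
    - [0, 0, -0.45, 0, 0, 0, 0]

```text
time: 8.1
ee_pos: [0.5215, -0.2277, 0.1272]
eef_rot: [0.371, 0.929, 0.0, 0.001]
ft_force: [-1.0, 1.0, -1.0]
width: 0.0137
```

```bash
python3 - <<'E'
from h import *
np.set_printoptions(precision=4,suppress=True)
s=r.read_state();print(s['ee_pos'],Rot.from_quat(s['eef_rot']).as_matrix(),s['time'],s['ft_force'],s['width'])
a=cam('scene')['image'][60:200,200:340];b=cam('side')['image'][60:200,270:410]
cv2.imwrite('pics/f.png',cv2.resize(np.hstack([a,b]),(800,400))[:,:,::-1])
E
```

```text
[ 0.5215 -0.2277  0.1272] [[-0.7243  0.6895  0.0014]
 [ 0.6895  0.7243  0.0001]
 [-0.0009  0.001  -1.    ]] 8.1 [-0.9988  1.0125 -0.9705] 0.013741762776829952
```

View pics/f.png

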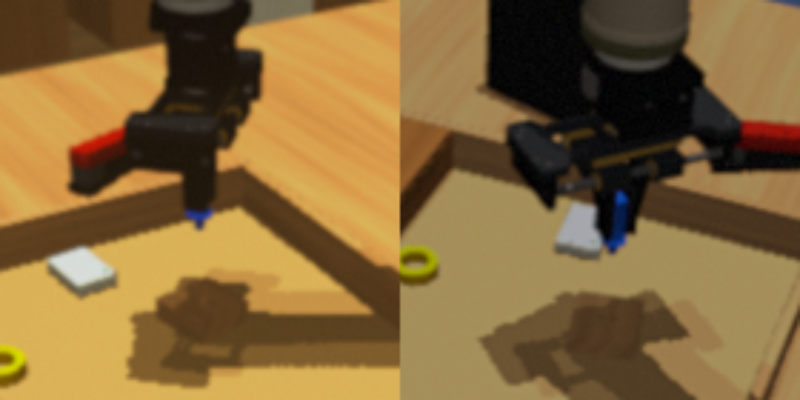

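Emit:
play_rows:
  motion:
    - [0.17, 0.217, 0, 0, 0, 0, 0]
    - [0.34, 0.433, 0, 0, 0, 0, 0]
    - [0.51, 0.65, 0, 0, 0, 0, 0]
    - [0.675, 0.866, 0, 0, 0, 0, 0]

```text
time: 8.7
ee_pos: [0.5421, -0.0074, 0.1255]
eef_rot: [0.371, 0.929, -0.0, -0.001]
ft_force: [0.2, -0.7, -0.0]
width: 0.0138
```

Emit:
play_rows:
  motion:
    - [0.17, 0.217, 0, 0, 0, 0, 0]
    - [0.34, 0.433, 0, 0, 0, 0, 0]
    - [0.51, 0.65, 0, 0, 0, 0, 0]
    - [0.675, 0.866, 0, 0, 0, 0, 0]
    - [0.675, 0.866, 0, 0, 0, 0, 0]

```text
time: 9.32
ee_pos: [0.5629, 0.2148, 0.1247]
eef_rot: [0.368, 0.93, -0.0, -0.001]
ft_force: [-0.2, -0.6, 0.2]
width: 0.0135
```

```bash
python3 - <<'E'
from h import *
np.set_printoptions(precision=4,suppress=True)
s=r.read_state();print(s['ee_pos'],s['time'],s['ft_force'],s['width'])
c=cam('wrist')
print([(x['xy'],x['p'],onz(c,x['xy'],.027)) for x in eyes.landmark_of(c,'spot')[:2]])
cv2.imwrite('pics/g.png',cv2.resize(c['image'][100:310,140:420],(800,600),interpolation=cv2.INTER_CUBIC)[:,:,::-1])
E
```

```text
[0.5629 0.2148 0.1247] 9.325 [-0.1596 -0.5643  0.2279] 0.01345990250428962
[([277.3, 221.5], 0.92, array([0.5704, 0.208 , 0.027 ]))]
```

View pics/g.png

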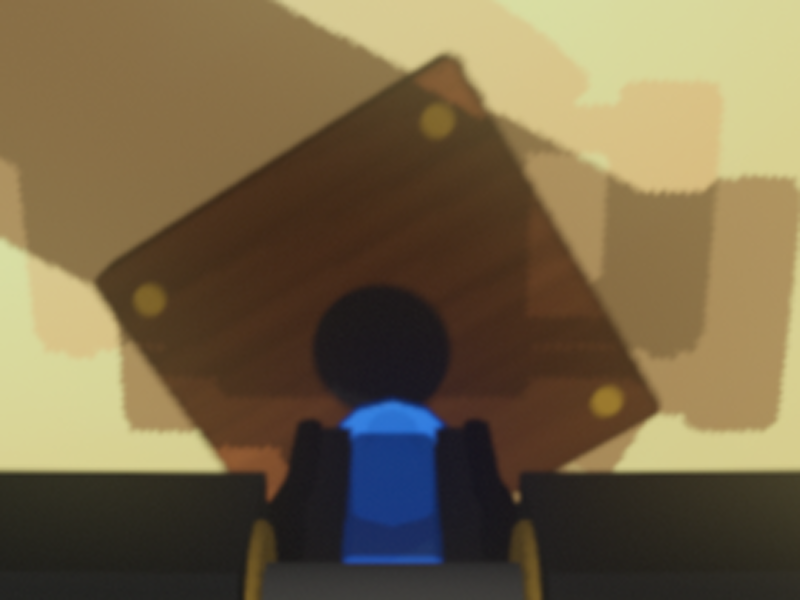

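```bash
cat > fit.py <<'E'
from h import *
from scipy.optimize import least_squares
np.set_printoptions(precision=4,suppress=True)
c=cam('wrist'); f=lambda p:np.array([140+p[0]*.35,100+p[1]*.35])
a=np.linspace(0,2*np.pi,361)
def circ(x,y,z,rr): return proj(c,np.c_[x+rr*np.cos(a),y+rr*np.sin(a),0*a+z])
def res(q):
    p=circ(*q,.018);return [p[:,0].min()-f((313,0))[0],p[:,0].max()-f((450,0))[0],p[:,1].min()-f((0,285))[1]]
print(least_squares(res,[.567,.208,.027]).x)
for z in (.024,.027,.03):
    print(z,least_squares(lambda q:res([q[0],q[1],z]),[.567,.208]).x,onz(c,f((100,280)),z),onz(c,f((660,405)),z),(onz(c,f((100,280)),z)+onz(c,f((660,405)),z))/2,np.linalg.norm(onz(c,f((100,280)),z)-onz(c,f((660,405)),z)))
s=r.read_state();R=Rot.from_quat(s['eef_rot'])
for dz in (-.009,):  # collar top below TCP
  for dx in (-.004,-.002,0,.002,.004):
    o=s['ee_pos']+R.apply([dx,0,.0085]);p=circ(*o,.012);print(dx,(p[:,1].min()-100)/.35,(p[:,0].min()-140)/.35,(p[:,0].max()-140)/.35)
print(s['ee_pos'],R.as_matrix()[:2,:2])
E
python3 fit.py
```

```text
[0.5708 0.1987 0.025 ]
0.024 [0.571  0.1986] [0.5066 0.1589 0.024 ] [0.6339 0.2422 0.024 ] [0.5702 0.2005 0.024 ] 0.1521288989394806
0.027 [0.5704 0.1992] [0.5066 0.1601 0.027 ] [0.6324 0.2424 0.027 ] [0.5695 0.2012 0.027 ] 0.15039854884193393
0.03 [0.5699 0.1998] [0.5066 0.1613 0.03  ] [0.631  0.2427 0.03  ] [0.5688 0.202  0.03  ] 0.14866819874438728
-0.004 421.4260397341107 320.3033961646451 455.2059323538791
-0.002 410.7971253643921 320.0798157578202 455.4324955187316
0 400.0960165102853 319.8557930031417 455.65963460659
0.002 389.3224884362222 319.6313418387624 455.8873377810957
0.004 378.47632598692934 319.4064767193767 456.1155927233904
[0.5642 0.2081 0.1255] [[-0.7237  0.6902]
 [ 0.6902  0.7237]]
```

```bash
python3 - <<'E'
from h import *
np.set_printoptions(precision=4,suppress=True)
s=r.read_state();c=cam('wrist');print(s['ee_pos'],s['time'],s['ft_force'])
print([(x['xy'],x['p'],onz(c,x['xy'],.025)) for x in eyes.landmark_of(c,'spot')[:2]])
g=c['image'].astype(int)
print(g[222,235:315:3].tolist())
print(g[185:245:3,262].tolist())
cv2.imwrite('pics/h.png',cv2.resize(c['image'][100:310,140:420],(800,600),interpolation=cv2.INTER_CUBIC)[:,:,::-1])
E
```

```text
[0.5642 0.2081 0.1255] 9.475 [-0.9283 -0.4364 -0.3378]
[([282.6, 211.2], 0.95, array([0.5693, 0.2088, 0.025 ]))]
[[72, 47, 27], [72, 47, 29], [73, 47, 30], [73, 46, 31], [71, 45, 29], [70, 44, 29], [68, 42, 29], [59, 39, 29], [32, 27, 30], [30, 26, 28], [29, 25, 28], [28, 24, 28], [29, 26, 29], [28, 24, 29], [27, 24, 29], [29, 26, 30], [27, 23, 29], [28, 24, 29], [27, 24, 29], [27, 24, 28], [28, 24, 29], [29, 25, 30], [34, 26, 28], [65, 39, 28], [66, 40, 28], [65, 40, 28], [64, 40, 27]]
[[69, 42, 24], [71, 44, 25], [69, 42, 24], [68, 41, 26], [51, 34, 25], [30, 26, 24], [29, 26, 23], [30, 25, 24], [29, 25, 25], [30, 26, 26], [29, 24, 25], [30, 25, 26], [30, 26, 28], [29, 25, 28], [31, 27, 30], [55, 37, 31], [71, 45, 34], [81, 50, 36], [82, 51, 37], [80, 51, 41]]
```

View pics/h.png

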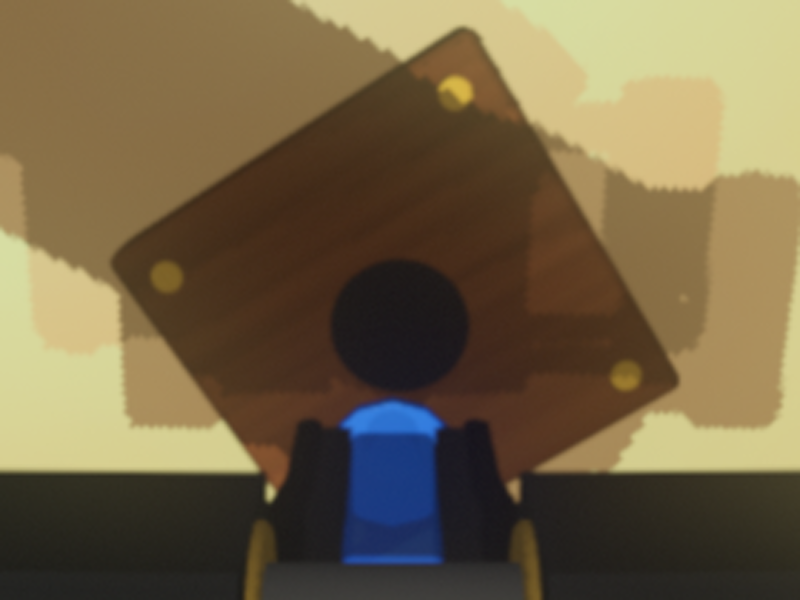

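```bash
python3 - <<'E'
from h import *
from scipy.optimize import least_squares
np.set_printoptions(precision=4,suppress=True)
c=cam('wrist');s=r.read_state()
m=(cv2.GaussianBlur(c['image'],(3,3),0)[:,:,0]<46).astype(np.uint8);m[237:]=0
k,lab=cv2.connectedComponents(m);B=(lab==lab[213,280]).astype(np.uint8)
ct=max(cv2.findContours(B,0,1)[0],key=len)[:,0].astype(float)
ct=ct[ct[:,1]<234]
print(len(ct),ct.min(0),ct.max(0))
def res(q,z=None):
    z=q[2] if z is None else z
    W=np.array([onz(c,p,z) for p in ct]);return np.hypot(W[:,0]-q[0],W[:,1]-q[1])-.0178
for z in (None,.022,.025,.028):
    o=least_squares(lambda q:res(q,z),[.57,.207,.025],loss='soft_l1',f_scale=.0005);print(z,o.x,o.cost)
R=Rot.from_quat(s['eef_rot']);sp=np.array([*o.x[:2],.0])
print(s['ee_pos'],s['time'],R.as_matrix())
E
```

```text
114 [256. 190.] [303. 233.]
None [0.5699 0.2052 0.0223] 2.483675578517451e-06
0.022 [0.5699 0.2052 0.025 ] 2.5006776401805614e-06
0.025 [0.5693 0.2058 0.025 ] 3.869048060330679e-06
0.028 [0.5686 0.2063 0.025 ] 8.310355352036323e-06
[0.5646 0.2078 0.1263] 9.625 [[-0.7228  0.6911 -0.0004]
 [ 0.6911  0.7228 -0.0004]
 [-0.     -0.0005 -1.    ]]
```

Emit:
play_rows:
  motion:
    - [-0.026, 0.0085, 0.15, 0, 0, 0, 0]
    - [-0.026, 0.0085, 0.28, 0, 0, 0, 0]
    - [-0.026, 0.0085, 0.345, 0, 0, 0, 0]
    - [-0.026, 0.0085, 0.345, 0, 0, 0, 0]
    - [-0.026, 0.0085, 0.345, 0, 0, 0, 0]

```text
time: 10.25
ee_pos: [0.5701, 0.2071, 0.0587]
eef_rot: [0.371, 0.928, 0.001, 0.0]
ft_force: [-0.5, 0.6, 0.9]
width: 0.014
```

Emit:
play_rows:
  motion:
    - [0, 0, 0.005, 0, 0, 0, 0]
    - [0, 0, 0.01, 0, 0, 0, 0]
    - [0, 0, 0.01, 0, 0, 0, 0]

```text
time: 10.62
ee_pos: [0.5695, 0.207, 0.0557]
eef_rot: [0.371, 0.929, 0.0, 0.0]
ft_force: [0.4, 0.7, -0.5]
width: 0.0139
```

Emit:
play_rows:
  motion:
    - [-0.005, -0.0055, 0.005, 0, 0, 0, 0]
    - [-0.005, -0.0055, 0.01, 0, 0, 0, 0]
    - [-0.005, -0.0055, 0.01, 0, 0, 0, 0]

```text
time: 11.0
ee_pos: [0.5693, 0.2055, 0.0534]
eef_rot: [0.371, 0.928, -0.0, -0.0]
ft_force: [0.5, -0.0, 0.4]
width: 0.0136
```

Emit:
play_rows:
  motion:
    - [0, 0, 0.005, 0, 0, 0, 0]
    - [0, 0, 0.005, 0, 0, 0, 0]

```text
time: 11.25
ee_pos: [0.5694, 0.2056, 0.0525]
eef_rot: [0.371, 0.929, 0.0, 0.0]
ft_force: [0.2, 0.6, -0.2]
width: 0.0136
```

Emit:
play_rows:
  motion:
    - [0, 0, 0.005, 0, 0, 0, 0]
    - [0, 0, 0.005, 0, 0, 0, 0]

```text
time: 11.5
ee_pos: [0.5696, 0.2056, 0.0521]
eef_rot: [0.371, 0.928, 0.0, 0.0]
ft_force: [-1.6, -0.3, 4.8]
width: 0.014
```

```bash
python3 - <<'E'
import numpy as np
p=2.8;th=0.6*2*np.pi;P=[]
while True:
    rr=p*th/2/np.pi
    if rr>9:break
    P.append((rr*np.cos(th),rr*np.sin(th)));th+=1.8/rr
P=np.array(P);print(len(P))
o=np.zeros(2)
for i in range(0,len(P),3):
    print(i//3,np.round(P[min(i+2,len(P)-1)],1),np.round((P[i:i+3]-o)/200,4).tolist());o=P[min(i+2,len(P)-1)]
E
```

```text
48
0 [ 2.1 -1.4] [[-0.0068, -0.0049], [0.0014, -0.0107], [0.0104, -0.0072]]
1 [0.9 3.3] [[0.0038, 0.0087], [0.0012, 0.0177], [-0.0061, 0.0236]]
2 [-3.8  1.3] [[-0.0092, 0.0011], [-0.0177, -0.0026], [-0.0235, -0.0097]]
3 [-2.7 -3.7] [[-0.002, -0.009], [0.0001, -0.0179], [0.0055, -0.0253]]
4 [ 2.4 -4.5] [[0.0079, -0.0046], [0.017, -0.0059], [0.0258, -0.0038]]
5 [ 5.6 -0.3] [[0.0076, 0.0051], [0.013, 0.0124], [0.0156, 0.0211]]
6 [3.7 4.7] [[-0.0003, 0.0091], [-0.0035, 0.0176], [-0.0091, 0.0248]]
7 [-1.3  6.3] [[-0.0075, 0.0051], [-0.0162, 0.0078], [-0.0253, 0.0079]]
8 [-5.8  3.5] [[-0.0087, -0.0025], [-0.0164, -0.0073], [-0.0225, -0.014]]
9 [-6.9 -1.8] [[-0.0041, -0.0081], [-0.0059, -0.017], [-0.0054, -0.026]]
10 [-4.  -6.3] [[0.0028, -0.0086], [0.0077, -0.0163], [0.0142, -0.0225]]
11 [ 1.1 -7.7] [[0.0079, -0.0044], [0.0166, -0.0069], [0.0257, -0.0072]]
12 [ 5.9 -5.5] [[0.0089, 0.0018], [0.0171, 0.0056], [0.0243, 0.0111]]
13 [ 8.3 -0.7] [[0.0057, 0.007], [0.0098, 0.0151], [0.012, 0.0239]]
14 [7.3 4.6] [[0.0002, 0.009], [-0.0014, 0.0179], [-0.005, 0.0263]]
15 [3.4 8.2] [[-0.0052, 0.0074], [-0.0118, 0.0136], [-0.0195, 0.0183]]
```

Emit:
play_rows:
  motion:
    - [-0.0068, -0.0049, 0, 0, 0, 0, 0]
    - [0.0014, -0.0107, 0, 0, 0, 0, 0]
    - [0.0104, -0.0072, 0, 0, 0, 0, 0]

```text
time: 11.88
ee_pos: [0.5668, 0.2051, 0.0513]
eef_rot: [0.372, 0.928, -0.001, 0.0]
ft_force: [1.1, -4.9, 0.7]
width: 0.0139
```

Emit:
play_rows:
  motion:
    - [0.0038, 0.0087, 0, 0, 0, 0, 0]
    - [0.0012, 0.0177, 0, 0, 0, 0, 0]
    - [-0.0061, 0.0236, 0, 0, 0, 0, 0]

```text
time: 12.25
ee_pos: [0.5689, 0.2054, 0.0506]
eef_rot: [0.372, 0.928, -0.003, -0.002]
ft_force: [-10.8, -10.0, 9.8]
width: 0.0138
```

Emit:
play_rows:
  motion:
    - [-0.0015, -0.012, 0, 0, 0, 0, 0]
    - [-0.0035, -0.025, 0.003, 0, 0, 0, 0]
    - [-0.0035, -0.025, 0.006, 0, 0, 0, 0]

```text
time: 12.62
ee_pos: [0.568, 0.2043, 0.0503]
eef_rot: [0.371, 0.928, -0.0, -0.0]
ft_force: [-1.3, -2.6, 3.7]
width: 0.0136
```

```bash
python3 - <<'E'
from h import *
np.set_printoptions(precision=4,suppress=True)
c=cam('scene');s=r.read_state();print(s['ee_pos'],s['ft_force'],s['torque'],s['time'])
c=cam('scene');s=r.read_state();print(s['ee_pos'],s['ft_force'],s['torque'],s['time'])
E
```

```text
[0.568  0.2043 0.0503] [-2.2773 -1.7078  1.679 ] [-0.5589  0.379   0.0124] 12.675
[0.568  0.2043 0.0503] [-0.2245 -2.5525  1.4516] [-0.5996  0.4211  0.0034] 12.725
```

Emit:
play_rows:
  motion:
    - [0, -0.003, 0.005, 0, 0, 0, 0]
    - [0, -0.003, 0.01, 0, 0, 0, 0]
    - [0, -0.003, 0.01, 0, 0, 0, 0]

```text
time: 13.1
ee_pos: [0.5676, 0.2036, 0.048]
eef_rot: [0.371, 0.928, -0.0, -0.0]
ft_force: [-0.2, -2.3, -0.0]
width: 0.0137
```

Emit:
play_rows:
  motion:
    - [-0.0015, -0.0015, 0.005, 0, 0, 0, 0]
    - [-0.0015, -0.0015, 0.01, 0, 0, 0, 0]
    - [-0.0015, -0.0015, 0.015, 0, 0, 0, 0]
    - [-0.0015, -0.0015, 0.015, 0, 0, 0, 0]

```text
time: 13.6
ee_pos: [0.5677, 0.2035, 0.0457]
eef_rot: [0.371, 0.928, 0.0, -0.0]
ft_force: [-2.5, -3.2, 5.7]
width: 0.0137
```

Emit:
play_rows:
  motion:
    - [0, -0.003, 0.004, 0, 0, 0, 0]
    - [0, -0.003, 0.008, 0, 0, 0, 0]
    - [0, -0.003, 0.012, 0, 0, 0, 0]
    - [0, -0.003, 0.015, 0, 0, 0, 0]

```text
time: 14.1
ee_pos: [0.5677, 0.2034, 0.0431]
eef_rot: [0.371, 0.929, 0.001, 0.0]
ft_force: [-2.3, -3.2, 9.0]
width: 0.0137
```

Emit:
play_rows:
  motion:
    - [0, 0, 0.004, 0, 0, 0, 0]
    - [0, 0, 0.008, 0, 0, 0, 0]
    - [0, 0, 0.01, 0, 0, 0, 0]
    - [0, 0, 0.01, 0, 0, 0, 0]

```text
time: 14.6
ee_pos: [0.5677, 0.2034, 0.0411]
eef_rot: [0.371, 0.928, 0.001, 0.0]
ft_force: [-2.1, -3.0, 8.5]
width: 0.0136
```

Emit:
play_rows:
  motion:
    - [0, 0, 0.004, 0, 0, 0, 0]
    - [0, 0, 0.008, 0, 0, 0, 0]
    - [0, 0, 0.01, 0, 0, 0, 0]
    - [0, 0, 0.01, 0, 0, 0, 0]

```text
time: 15.1
ee_pos: [0.5677, 0.2034, 0.0391]
eef_rot: [0.371, 0.929, 0.0, 0.0]
ft_force: [-3.4, -3.7, 8.0]
width: 0.0134
```

Emit:
play_rows:
  motion:
    - [0, 0, 0.004, 0, 0, 0, 0]
    - [0, 0, 0.006, 0, 0, 0, 0]
    - [0, 0, 0.006, 0, 0, 0, 0]

```text
time: 15.48
ee_pos: [0.5677, 0.2034, 0.0384]
eef_rot: [0.371, 0.929, 0.001, 0.0]
ft_force: [-4.2, -3.3, 12.9]
width: 0.0139
```

Emit:
play_rows:
  motion:
    - [0, 0, 0.003, 0, 0, 0, 0]
    - [0, 0, 0.005, 0, 0, 0, 0]
    - [0, 0, 0.005, 0, 0, 0, 0]

```text
time: 15.85
ee_pos: [0.5678, 0.2034, 0.0383]
eef_rot: [0.371, 0.928, 0.001, 0.0]
ft_force: [-8.7, -5.0, 23.4]
width: 0.0135
```

```bash
python3 - <<'E'
from h import *
s=r.read_state();print(s['ee_pos'],s['ft_force'])
a=cam('scene')['image'][210:310,300:420];b=cam('side')['image'][220:320,190:310]
cv2.imwrite('pics/i.png',cv2.resize(np.hstack([a,b]),(800,333),interpolation=cv2.INTER_CUBIC)[:,:,::-1])
E
```

```text
[0.56782101 0.20339489 0.03830775] [-8.73086973 -5.01922237 23.43825662]
```

View pics/i.png

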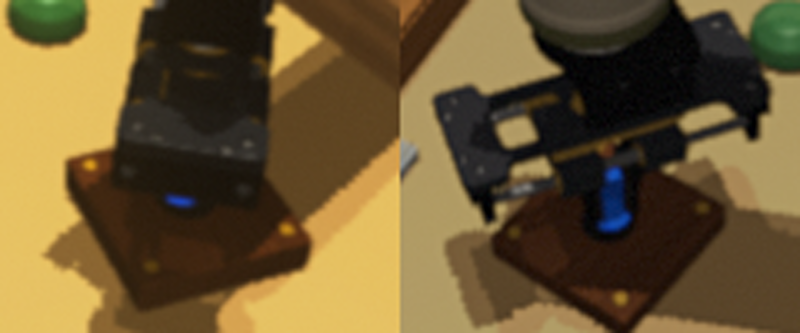

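Emit:
play_rows:
  motion:
    - [0, 0, -0.005, 0, 0, 0, 0]
    - [0, 0, -0.009, 0, 0, 0, 0]
    - [0, 0, -0.009, 0, 0, 0, 0]

```text
time: 16.32
ee_pos: [0.5676, 0.2033, 0.0384]
eef_rot: [0.371, 0.929, 0.0, 0.0]
ft_force: [-1.6, -3.0, 7.0]
width: 0.0136
```

Emit:
play_rows:
  motion:
    - [0, 0, 0, 0, 0, 0, 60]
    - [0, 0, 0, 0, 0, 0, 60]
    - [0, 0, 0, 0, 0, 0, 60]
    - [0, 0, 0, 0, 0, 0, 60]
    - [0, 0, 0, 0, 0, 0, 60]

```text
time: 16.95
ee_pos: [0.5673, 0.2031, 0.0379]
eef_rot: [0.371, 0.929, 0.0, -0.0]
ft_force: [0.3, 0.1, -0.4]
width: 0.0505
```

Emit:
play_rows:
  motion:
    - [0, 0, -0.05, 0, 0, 0, 60]
    - [0, 0, -0.2, 0, 0, 0, 60]
    - [0, 0, -0.4, 0, 0, 0, 60]
    - [0, 0, -0.6, 0, 0, 0, 60]
    - [0, 0, -0.7, 0, 0, 0, 60]

```text
time: 17.58
ee_pos: [0.5682, 0.2032, 0.1813]
eef_rot: [0.371, 0.928, 0.001, 0.001]
ft_force: [0.7, 0.0, -0.4]
width: 0.052
```

Emit:
play_rows:
  motion:
    - [0, 0, 0, 0, 0, 0, 60]
    - [0, 0, 0, 0, 0, 0, 60]
    - [0, 0, 0, 0, 0, 0, 60]

```text
time: 17.95
ee_pos: [0.5667, 0.2029, 0.1768]
eef_rot: [0.371, 0.929, -0.001, -0.001]
ft_force: [-0.1, 0.4, 0.4]
width: 0.0523
```

```bash
python3 - <<'E'
from h import *
s=r.read_state();print(s['ee_pos'],s['ft_force'],s['time'])
a=cam('side')['image'][200:320,170:330];c=cam('wrist');b=c['image'][100:280,190:430]
cv2.imwrite('pics/j.png',np.hstack([cv2.resize(q,(400,300),interpolation=cv2.INTER_CUBIC) for q in (a,b)])[:,:,::-1])
for z,rr in ((.027,0),(.071,0)): print(proj(c,[.5675,.2034,z]))
E
```

```text
[0.56669102 0.20289593 0.17679386] [-0.09965733  0.35719717  0.38070968] 17.95
[[278.10741615 190.79911863]]
[[278.19095612 205.24647993]]
```

View pics/j.png

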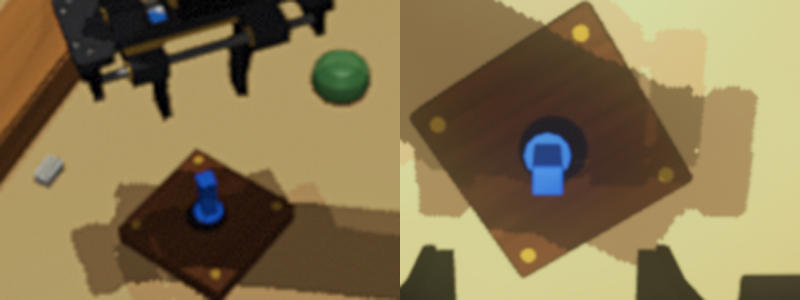

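```bash
python3 -c "
from h import *
print(job.close_job())"
```

```text
the job is handed in; nothing more can be done
None
```

The post is planted upright in the base with its collar flush, and I handed the job in at about 18 s of the 64 s allowed.

- **What I did:** I lifted the post from the rest block and set its tip on the black spot with about 5 N. It dropped into the bore early in the spiral. I then pushed it past the plug at 8–9 N until it stopped hard, eased off and let go.
- **Seated depth:** The tool stopped at z = 0.0383 m, against 0.0385 m expected for a fully seated post.
- **Forces:** The highest vertical force I read was 23 N, at the final stop (about 25 N including the sideways part). During the spiral there was also about 15 N sideways, just after it dropped in. These are readings taken at the end of each move, so short peaks between them would not show.
- **Last picture:** It shows the post standing upright on the base, the gripper clear of it, and tool force near zero.
- **Disagreement:** The collar and top showed about 3 pixels (roughly 1.5 mm) from where I predicted. Both were off the same way, so I put it down to calibration rather than tilt. The bore also turned out about 3 mm from my spot estimate, just under the stated 4–7 mm, so that estimate was probably 1–2 mm off.
- **Other things in the drawer:** I saw no sign of touching them, but I did not measure their positions again at the end.

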